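# Jam the locknut of a jig's stop screw

### The arm

A 7-joint arm with a two-finger parallel gripper is mounted at the origin on the work surface; the furniture and walls round the work are solid. World frame = base frame: x ahead of the robot, y to its left, z up, the work surface at z = 0. Lengths are in m, angles in rad, forces in N, time in s.
With the tool pointing down it reaches from about 0.35 to 0.9 m from the base axis. Payload 19.9 kg.
Tool frame: the origin (TCP) lies on the front face of the gripper's body, between the roots of the fingers; the fingertips stand 97 mm ahead of it and the grasp point (between the pads) lies 78 mm ahead of it; z points along the fingers, y is the direction in which the jaws open and shut (so a half turn about z gives the same grasp; the last joint's range is limited). The gripper opens to 94 mm and grips with 3 to 60 N. Pads are 16 mm wide; open, the fingers measure 119 mm over their backs; the gripper's body (75 mm by 177 mm) begins 78 mm behind the grasp point.
Start: joints at [0.652, 0.417, -0.01, 1.614, 0.005, 1.111, -0.053], TCP at [0.48, -0.4, 0.303] pointing down, gripper open.
Joint ranges: [-2.81, 2.81], [-0.39, 2.02], [-1.27, 1.25], [0.06, 2.57], [-1.19, 4.33], [0.19, 2], [-2.82, 2.82]. Speed limits (rad/s): [1.89, 1.89, 2.39, 2.39, 3.01, 3.01, 3.01].

### API

Orientations are given as a unit quaternion [x, y, z, w].
In Python, from plant import manip gives the robot as it stands.
- The arm moves only by the tool drive_tool, never from a script. Its argument "increments" is a list that holds one entry, the list of rows, each a list of 7 numbers: the closure in counts, from 0 (fully open) to 255 (shut), then the shift along the tool's x, y, z in m, then the turn, a rotation vector about the tool's x, y, z in degrees. A call has 1 to 8 rows; each row shifts and turns the commanded pose from where the row before left it, along the tool's axes as they then stand; what a row does not reach is not made up. A row lasts 1/12 s, in which the tool goes at most 41.7 mm and 7.16 degrees, less where a joint would pass 70% of its speed; a pose out of reach is approached as far as the arm can. A call with a gripper value outside its range is refused whole. The fingers move at their own pace and stop on an object; "grip_force" is the grip in N (left out, the last holds). Time passes only in rows, so rows that do not move let the fingers close. It gives the time, the measured TCP pose, the force and the opening at its end, in the units of the state.
- manip.read_state(): the state, without advancing time (a new reading comes with each control period).
- manip.read_camera(name): name is "side" or "top"; returns (picture, depth): 400x640x3 uint8, blue, green, red; 400x640 float32, m along the optical axis (not along the pixel's ray), 0 where there is no reading.
- manip.camera_info(name): a dict with "fx", "fy", "cx", "cy" (pixels), "k1" (the pictures are not rectified: a ray, as slopes to the right and down, at radius r is drawn at 1 + k1 r^2 times it, then the intrinsics apply), "world_to_cam" (4x4, takes a point from world to camera coordinates). Camera axes: x right, y down, z forward; pixel columns grow to the right and rows downward; lengths in m; the calibration is good to about 2 mm. A picture is of the moment at which its call begins. camera_info takes no time and is no camera call.
- manip.job_done(): hands the job in, once; it reports no verdict.
The state is a dict: "t": time; "joint_pos": joint angles; "dq": joint speeds; "effort": joint torques, N m; "ee_pos": TCP position; "tcp_rot": TCP orientation; "wrist_force": force on the tool from outside, world axes, zero at the start; "wrist_torque": the same for the moment, N m; "width": finger opening in m.
Only numpy, scipy, OpenCV 4.12 (cv2) and the standard library are available. Lean on these libraries where they do the work, as an engineer would, in place of code of your own. Each camera call takes 0.05 s, during which the arm holds its last target. There are 200 camera calls.

### The job

The stop screw on the sloping jig is set, but its four-armed locknut is loose and drags the screw round with it. Put the square-eyed key right down on the screw's square head with its handle close beside the upright stop post so that the post holds it, then push the locknut's arms clockwise, seen from in front of the sloping face, until the nut jams. The screw may not turn by more than a twelfth of a turn at any time; leave the key seated on the head and the things lying about where they are.

Things in the scene. Friction and masses are not known exactly. Their poses are not given: they have to be found in the camera images.
- jig: Fixed wooden jig, foot 200 x 190 mm, with a board sloping 30 degrees. Origin: centre of underside, on the bench; z up, x level towards the high back edge. Face axes, in jig axes: outward normal n = (-0.5, 0, 0.866), up-slope u = (0.866, 0, 0.5), across v = +y. Face centre (0, 0, 0.115) lies on the axis of the stop screw, which stands along n. h = height along n above the face.
- stop_post_top (a point): Top centre of the fixed upright steel stop post, 16 mm diameter, standing along n on the face up to h = 82 mm, at 91 mm along u and -26 mm along v from the screw axis. The only other thing standing on the face.
- screw_head (a point): On the screw's axis at h = 53 mm: where the key's eye centre lies when fully down. z along n; x along u when joint screw is 0; turns with the screw. Square head, 24 mm across flats (flats along x and y), from a round collar (64 mm wide, top at h = 46 mm) to h = 68 mm, then a round cone, 24 mm narrowing to 14 mm wide at h = 76 mm.
- screw_pointer (a point): Tip of the small pointer on the screw's collar, 42 mm from the axis, h = 43 mm; points down-slope when joint screw is 0. Shows how far the screw has turned; must stay within 21.7 mm of its start.
- screw (a joint): Turn of the stop screw, rad, positive clockwise seen from outside the face. Starts within 0.06 of 0. Light friction (0.12 N m), less than the nut's drag, so an unheld screw turns along with the nut.
- locknut (a joint): Turn of the locknut relative to the screw, rad, positive clockwise (tightening). Starts between 0 and 0.4; steady drag 0.35 N m; jams hard at 2.0 and counts as jammed above 1.85.
- nut_centre (a point): Centre of the locknut on the axis, h = 24 mm; hub 52 mm wide, h 4 to 36 mm. Four straight arms 12 mm thick at h = 24 mm end in 19 mm balls centred 68 mm from the axis; at 2.47 + k * 1.571 rad from this point's x axis about its z (along n). In face axes, counter-clockwise from u towards v: 4.04 - screw - locknut + k * 1.571.
- key_eye (a point): Centre of the 27 mm square through hole of the loose steel key (about 0.25 kg), 7 mm above its underside. Flat, 14 mm thick; eye plate 54 x 54 mm; handle 14 mm wide ending 122 mm from here along the key's +x; z up as it lies. On the head the handle should point up-slope, on the +v side of the post; up to 0.2 rad of gap to the post is fine.
- key_grip (a point): Grip point of the key, on the upright fin on its handle: fin 40 mm long (key x), 12 mm thick (key y), rising from 14 to 51 mm above the key's underside. The point is 45 mm from the eye centre along key x, 35 mm above the underside. Axes as the key's.
- key: The whole key; origin at the underside of the eye centre, axes as key_eye.
- block_mid (a point): Bystander: brown sanding block, 56 x 86 x 28 mm, at its middle. Not to be disturbed (30 mm).
- tape_mid (a point): Bystander: black tape measure, 31 x 49 x 55 mm, 14 mm above its underside. Not to be disturbed (30 mm).
- tin_mid (a point): Bystander: flat round wax tin, 67 mm wide, 25 mm high, at its middle. Not to be disturbed (30 mm).

How it is judged:
On the way, in this order (a step that is already met when the one before it is completed fails the run):
1. the key is down on the screw's square head before the nut is tight (distance between key_eye and screw_head below 0.007 m and angle between the z axis of key_eye and the z axis of screw_head, either way round below 0.15 rad and value of joint locknut below 0.8 rad), for 0.2 s.
2. the locknut is turned until it jams (value of joint locknut above 1.85 rad), for 0.1 s.
At the end, for the whole second after the job is handed in: The locknut is jammed (joint locknut above 1.85 rad of 2.0), the key is at rest fully down on the square head (eye within 7 mm of its seated place, square to the axis within 0.15 rad), and the screw's pointer is within 21.7 mm (a twelfth of a turn) of its start (distance between key_eye and screw_head below 0.007 m and angle between the z axis of key_eye and the z axis of screw_head, either way round below 0.15 rad and value of joint locknut above 1.85 rad and distance of screw_pointer from where it was at the start of the episode below 0.0217 m and linear speed of key below 0.02 m/s); the robot touches nothing.
It fails at once if the stop screw turns more than a twelfth of a turn (not (distance of screw_pointer from where it was at the start of the episode below 0.0217 m)).
It fails at once if a bystander is moved more than 30 mm (distance of any of block_mid, tape_mid, tin_mid from where it was at the start of the episode above 0.03 m).
It also fails if it takes over 54 s, if anything falls off the work surface, if the arm or the gripper's body presses on something with over 40 N, if the wrist force passes 120 N, or if a joint passes its speed limit or range.

## Working session

There is one attempt and no reset: what is moved stays moved. The work goes in short steps, Python scripts to look and compute and a tool call to move; the robot and the scene stay as the last step left them, time stands still between calls to the robot, and variables do not carry over. Pictures are saved under pics/ and viewed, about 8 in all and at most 12, crops included, and the job is handed in when it is done.

Besides the shell and the picture viewer there is one more tool, called after "Emit:" in YAML: its name, and indented under it one key for each argument. drive_tool: Moves the arm, as the interface text tells. Its arguments: {"type":"object","properties":{"increments":{"type":"array"},"grip_force":{"type":"number"}},"required":["increments"]}

```bash
mkdir -p pics
cat > h.py <<'E'
import numpy as np,cv2
from plant import manip
from scipy.spatial.transform import Rotation as R
def cloud(name):
    im,d=manip.read_camera(name); c=manip.camera_info(name)
    v,u=np.mgrid[0:400,0:640]
    x=(u-c['cx'])/c['fx'];y=(v-c['cy'])/c['fy']
    a,b=x.copy(),y.copy()
    for _ in range(10):
        s=1+c['k1']*(a*a+b*b);a=x/s;b=y/s
    P=np.stack([a*d,b*d,d,np.ones_like(d)],-1)
    W=P@np.linalg.inv(c['world_to_cam']).T
    W=W[...,:3].copy();W[d==0]=np.nan
    return im,d,W
E
python3 - <<'E'
from h import *
for n in('top','side'):
    im,d,W=cloud(n);cv2.imwrite(f'pics/{n}0.png',im);np.savez(f'{n}0.npz',im=im,d=d,W=W)
    c=manip.camera_info(n);print(n,c['fx'],c['k1'],np.linalg.inv(c['world_to_cam']).round(3))
print(manip.read_state())
E
```

```text
top 465.9216743926041 -0.1289832451620318 [[-0.056 -0.976  0.211  0.289]
 [-0.998  0.053 -0.018 -0.035]
 [ 0.006 -0.211 -0.977  1.337]
 [ 0.     0.     0.     1.   ]]
side 507.6258351049258 -0.04573486437438032 [[-0.778  0.434 -0.454  1.053]
 [ 0.628  0.535 -0.565  0.598]
 [-0.003 -0.725 -0.689  0.955]
 [ 0.     0.     0.     1.   ]]
{'t': 0.1, 'joint_pos': array([ 0.65250154,  0.41790812, -0.0103024 ,  1.61411207,  0.00470506,
        1.11068118, -0.05297084]), 'dq': array([-0.00064135, -0.00124919, -0.00063333, -0.00088852,  0.00012332,
       -0.00021145, -0.00258871]), 'effort': array([ 8.30106364e-04, -8.52581906e+01,  6.39595371e-01, -4.26700044e+01,
       -4.88277222e-02,  1.61828095e-02,  1.32847395e-04]), 'ee_pos': array([ 0.48025372, -0.39961761,  0.30209243]), 'tcp_rot': array([ 9.05424737e-01,  4.24506479e-01, -2.70148489e-04, -4.70553370e-04]), 'wrist_force': array([0.43135839, 0.57210221, 0.25415495]), 'wrist_torque': array([-0.01699297, -0.0515964 , -0.03445588]), 'width': 0.09373950817289203}
```

View pics/top0.png

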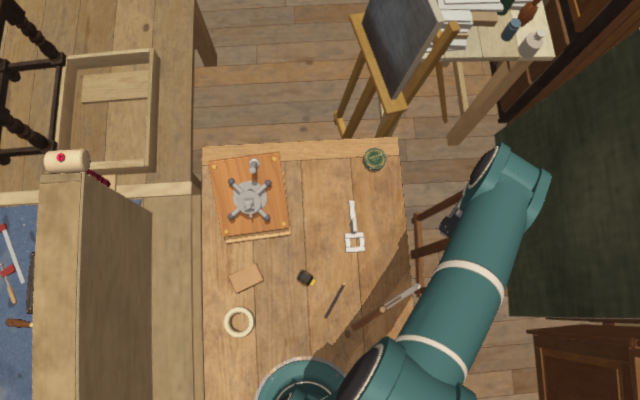

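View pics/side0.png

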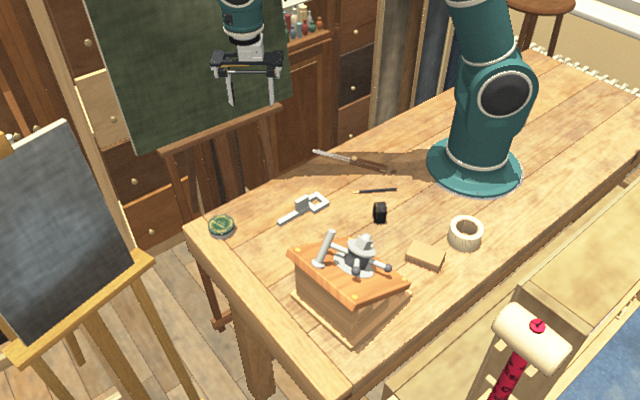

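The top view shows the jig at about (250,195) with its post at (254,163), and the key at (354,230) with its handle pointing away from the robot. The tin is at (374,160), the block at (245,277) and the tape at (306,278).

Run:
```python
from h import *
T=np.load('top0.npz');S=np.load('side0.npz')
W=T['W'];im=T['im']
def reg(D,u0,u1,v0,v1):return D['W'][v0:v1,u0:u1].reshape(-1,3),cv2.cvtColor(D['im'],cv2.COLOR_BGR2HSV)[v0:v1,u0:u1].reshape(-1,3)
print('bench z',np.nanmedian(W[255:265,260:290,2]))
for nm,D,b in(('top',T,(205,295,145,245)),('side',S,(285,415,225,300))):
    p,h=reg(D,*b)
    m=(h[:,1]>110)&(p[:,2]>0.05)&np.isfinite(p[:,2])
    q=p[m]
    for _ in range(6):
        c=q.mean(0);n=np.linalg.svd(q-c,full_matrices=False)[2][2];n*=np.sign(n[2])
        q=p[m][abs((p[m]-c)@n)<0.004]
    print(nm,'plane',c.round(4),n.round(3),len(q),'slope',np.degrees(np.arccos(n[2])))
    hh=(p-c)@n; a=np.isfinite(hh)&(hh>0.05)&(hh<0.1)
    u=np.cross(np.cross(n,[0,0,1]),n);u/=np.linalg.norm(u);v=np.cross(n,u)
    # split post & screw cluster
    for lo,hi in((.062,.08),(.078,.088),(.04,.05),(.015,.035)):
        z=p[np.isfinite(hh)&(hh>lo)&(hh<hi)]
        if len(z)<3: print(lo,hi,len(z));continue
        k=cv2.kmeans(((z-c)@np.c_[u,v]).astype(np.float32),2,None,(3,50,1e-6),5,0)
        for i in(0,1):
            s=z[k[1][:,0]==i];print(lo,hi,len(s),s.mean(0).round(4),'uvh',((s-c)@u).mean().round(4),((s-c)@v).mean().round(4),((s-c)@n).max().round(4))
    if nm=='top':
        mk=((abs((D['W']-c)@n)<0.006)&(cv2.cvtColor(D['im'],cv2.COLOR_BGR2HSV)[...,1]>110)&(D['W'][...,2]>.05)).astype(np.uint8)*255
        mk=cv2.morphologyEx(mk,cv2.MORPH_OPEN,np.ones((3,3)));ct=max(cv2.findContours(mk,0,2)[0],key=cv2.contourArea)
        q=np.array([D['W'][y,x] for x,y in ct[:,0]]);r=cv2.minAreaRect(((q-c)@np.c_[u,v]).astype(np.float32));print('board',r,'centre',c+r[0][0]*u+r[0][1]*v,'yaw',np.degrees(np.arctan2(u[1],u[0])))
# key
for nm,D,b in(('top',T,(335,372,192,258)),('side',S,(272,335,188,228))):
    p,h=reg(D,*b);m=(h[:,1]<70)&(h[:,2]>90)&(p[:,2]>0.004)&(p[:,2]<0.065)
    q=p[m];lowm=q[q[:,2]<0.02];hi=q[q[:,2]>0.035]
    print(nm,'key low',len(lowm),cv2.minAreaRect(lowm[:,:2].astype(np.float32)),'z',np.median(lowm[:,2]));print('fin',len(hi),hi.mean(0),hi[:,2].max(),cv2.minAreaRect(hi[:,:2].astype(np.float32)))
for nm,(u,v) in dict(tin=(374,160),block=(245,277),tape=(306,278)).items():print(nm,np.nanmedian(W[v-3:v+4,u-3:u+4].reshape(-1,3),0).round(3))
a=cv2.resize(im[140:260,195:395],None,fx=4,fy=4,interpolation=2);cv2.imwrite('pics/crop0.png',a)
```

```text
bench z 0.00018861271116521472
top plane [0.5861 0.122  0.119 ] [-0.497 -0.043  0.867] 3566 slope 29.908919499765855
0.062 0.08 83 [0.5453 0.1169 0.1778] uvh -0.0062 -0.0015 0.0799
0.062 0.08 18 [0.6268 0.0962 0.225 ] uvh 0.0861 -0.0292 0.0797
0.078 0.088 31 [0.6201 0.0963 0.2319] uvh 0.0838 -0.0285 0.0866
0.078 0.088 7 [0.541  0.1177 0.1843] uvh -0.0066 -0.0004 0.0804
0.04 0.05 6 [0.6431 0.0973 0.2025] uvh 0.0891 -0.0294 0.0483
0.04 0.05 338 [0.5567 0.1181 0.1548] uvh -0.0078 -0.0014 0.05
0.015 0.035 196 [0.6014 0.114  0.1603] uvh 0.0333 -0.0093 0.0343
0.015 0.035 145 [0.5305 0.1252 0.1209] uvh -0.0468 0.008 0.0348
board ((-0.003958813846111298, -0.0002418234944343567), (0.18863888084888458, 0.21520915627479553), 89.79325103759766) centre [0.58265621 0.12144219 0.11701485] yaw 4.893934571801392
side plane [0.6041 0.1735 0.13  ] [-0.483 -0.123  0.867] 1833 slope 29.895195738145343
0.062 0.08 126 [0.5525 0.1211 0.1755] uvh -0.0319 -0.0379 0.0799
0.062 0.08 74 [0.6331 0.101  0.2184] uvh 0.0529 -0.0774 0.0799
0.078 0.088 41 [0.6268 0.1007 0.2281] uvh 0.0524 -0.0761 0.0876
0.078 0.088 20
[... 331 characters left out ...]
3884494304657, -0.16615933179855347), (0.055633679032325745, 0.1515842080116272), 86.73779296875) z 0.013659149863593623
fin 68 [ 0.49794694 -0.16110161  0.04865476] 0.05786871315946507 ((0.4989730715751648, -0.16156302392482758), (0.038842350244522095, 0.012320292182266712), 0.40897560119628906)
side key low 430 ((0.5040618777275085, -0.1569054275751114), (0.15295222401618958, 0.05702187120914459), 5.572730541229248) z 0.011596945288195881
fin 90 [ 0.50337603 -0.16022545  0.04571309] 0.052989554191536836 ((0.503242552280426, -0.16230912506580353), (0.03855391591787338, 0.014111336320638657), 1.5765466690063477)
tin [ 0.692 -0.237  0.025]
block [0.371 0.151 0.028]
tape [ 0.358 -0.02   0.052]
```

View pics/crop0.png

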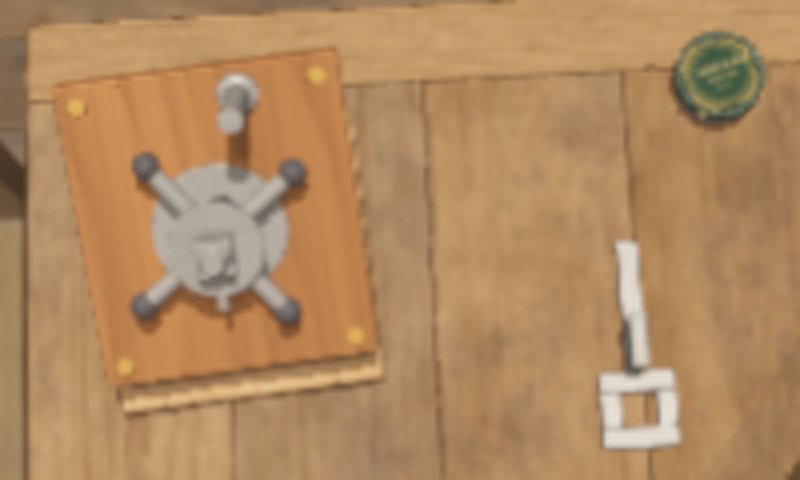

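The crop shows the key's eye centre near crop (640,410) with its handle tip at (626,243). The four nut balls are at (145,165), (292,172), (290,312) and (145,305), and the post top is at (231,120). Next I'll refine the axis, the yaw and the nut angle from the balls and the brass screws.

```bash
cat >> h.py <<'E'
def ray(name,px):
    c=manip.camera_info(name);x=(np.array(px,float)-[c['cx'],c['cy']])/[c['fx'],c['fy']]
    a=x.copy()
    for _ in range(10):a=x/(1+c['k1']*(a@a))
    M=np.linalg.inv(c['world_to_cam']);return M[:3,3],M[:3,:3]@np.r_[a,1]
def hit(name,px,p0,n):
    o,d=ray(name,px);return o+d*((p0-o)@n)/(d@n)
def face(yaw):
    Rz=R.from_euler('z',yaw).as_matrix();return Rz@[.866,0,.5],Rz@[0,1.,0],Rz@[-.5,0,.866]
def blobs(mask,amin,amax):
    n,_,s,c=cv2.connectedComponentsWithStats(mask.astype(np.uint8));return [(c[i].round(1),int(s[i,4])) for i in range(1,n) if amin<=s[i,4]<=amax]
E
python3 - <<'E'
from h import *
u,v,n=face(np.radians(5));C=np.array([.580,.121,.115])
for nm,b in(('top',(205,292,148,240)),('side',(285,415,228,300))):
    im=np.load(nm+'0.npz')['im'];hs=cv2.cvtColor(im,cv2.COLOR_BGR2HSV).astype(int)
    box=np.zeros(im.shape[:2],bool);box[b[2]:b[3],b[0]:b[1]]=1
    print(nm,'px',hs[167 if nm=='top' else 0,214 if nm=='top' else 0])
    for lab,m,h in(('ball',(hs[...,2]<115)&(hs[...,1]<90),.024),('brass',(hs[...,0]>17)&(hs[...,0]<32)&(hs[...,1]>100)&(hs[...,2]>150),.0)):
        for c,a in blobs(m&box,5,150):
            p=hit(nm,c,C+n*h,n)-C;print(lab,c,a,'uv mm',(p@u*1e3).round(1),(p@v*1e3).round(1), 'xyz',(p+C).round(4))
E
python3 - <<'E'
from h import *
# key: silhouette contour rays at z=.014
for nm,b in(('top',(335,372,192,258)),('side',(272,335,188,228))):
    D=np.load(nm+'0.npz');im=D['im'];hs=cv2.cvtColor(im,cv2.COLOR_BGR2HSV);m=np.zeros((400,640),np.uint8)
    m[b[2]:b[3],b[0]:b[1]]=((hs[...,1]<70)&(hs[...,2]>90))[b[2]:b[3],b[0]:b[1]]
    cs,hi=cv2.findContours(m,cv2.RETR_CCOMP,2)
    for c,h in zip(cs,hi[0]):
        if len(c)<12: continue
        q=np.array([hit(nm,x[0],np.array([0,0,.014]),np.array([0,0,1.])) for x in c])[:,:2].astype(np.float32)
        print(nm,'hole' if h[3]>=0 else 'outer',cv2.minAreaRect(q), 'x',q[:,0].min(),q[:,0].max())
        if h[3]<0:
            e=q[q[:,0]>q[:,0].max()-.02].mean(0);print('tip mean',e)
E
```

```text
top px [ 19 151 220]
ball [256. 166.] 5 uv mm 86.5 -32.9 xyz [0.6455 0.0937 0.179 ]
ball [231.2 182. ] 18 uv mm 53.3 37.9 xyz [0.6108 0.1617 0.1625]
ball [268.3 183.7] 15 uv mm 34.9 -57.3 xyz [0.6032 0.0655 0.1533]
ball [261.6 192. ] 8 uv mm 15.0 -36.4 xyz [0.5842 0.0848 0.1433]
ball [230.8 217.2] 16 uv mm -42.5 55.9 xyz [0.5265 0.1725 0.1145]
ball [267.1 218.4] 16 uv mm -60.0 -39.5 xyz [0.5197 0.076  0.1058]
brass [273.6 158.4] 13 uv mm 95.0 -80.0 xyz [0.6689 0.0485 0.1625]
brass [213.6 166.6] 13 uv mm 95.5 79.9 xyz [0.6554 0.2078 0.1627]
brass [283.5 223.5] 12 uv mm -89.7 -80.0 xyz [0.5096 0.0345 0.0702]
brass [226.  231.2] 10 uv mm -88.7 80.0 xyz [0.4965 0.194  0.0706]
brass [268.4 235.2] 5 uv mm -117.7 -33.7 xyz [0.4814 0.0786 0.0562]
brass [255.4 237. ] 5 uv mm -117.6 2.8 xyz [0.4783 0.1149 0.0562]
side px [ 13 154 119]
ball [350.2 264.3] 16 uv mm 48.3 18.1 xyz [0.6081 0.1416 0.1599]
ball [387.5 270.2] 12 uv mm -30.0 61.9 xyz [0.5367 0.1794 0.1208]
ball [355.6 273.2] 23 uv mm 63.1 44.4 xyz [0.6186 0.1689 0.1673]
brass [341.8 232.4] 106 uv mm -92.9 -108.9 xyz [0.5093 0.0055 0.068
[... 1444 characters left out ...]
rass [288.2 298. ] 12 uv mm 233.7 32.5 xyz [0.7787 0.171  0.2318]
top outer ((0.5029858946800232, -0.16622474789619446), (0.054551299661397934, 0.14917752146720886), 86.10822296142578) x 0.42776763 0.5782997
tip mean [ 0.57274294 -0.16196951]
top hole ((0.45526984333992004, -0.16281317174434662), (0.03011992946267128, 0.02933277189731598), 5.217789173126221) x 0.4401898 0.4695763
side outer ((0.5050053596496582, -0.16443586349487305), (0.07260685414075851, 0.15487655997276306), 87.33937072753906) x 0.4281575 0.58287597
tip mean [ 0.5740212  -0.15515499]
side hole ((0.4589705467224121, -0.1586862951517105), (0.02279689908027649, 0.022088829427957535), 7.285752296447754) x 0.44726154 0.4708174
```

Run:
```python
from h import *
u,v,n=face(np.radians(5));C=np.array([.580,.121,.115])
def tri(a,b):
    o1,d1=ray('top',a);o2,d2=ray('side',b);d1/=np.linalg.norm(d1);d2/=np.linalg.norm(d2)
    s=np.linalg.lstsq(np.c_[d1,-d2],o2-o1,rcond=None)[0];p,q=o1+s[0]*d1,o2+s[1]*d2
    r=(p+q)/2-C;return (r+C).round(4),'uvh',(r@u*1e3).round(1),(r@v*1e3).round(1),(r@n*1e3).round(1),'gap',(np.linalg.norm(p-q)*1e3).round(1)
print(tri((231.2,182),(355.6,273.2)));print(tri((230.8,217.2),(387.5,270.2)))
im=np.load('side0.npz')['im'];cv2.imwrite('pics/side_c.png',cv2.resize(im[180:300,270:420],None,fx=5,fy=5,interpolation=2))
```

```text
(array([0.6125, 0.1628, 0.1561]), 'uvh', np.float64(51.7), np.float64(38.8), np.float64(17.6), 'gap', np.float64(0.1))
(array([0.5282, 0.1732, 0.1076]), 'uvh', np.float64(-44.4), np.float64(56.5), np.float64(17.1), 'gap', np.float64(1.1))
```

View pics/side_c.png

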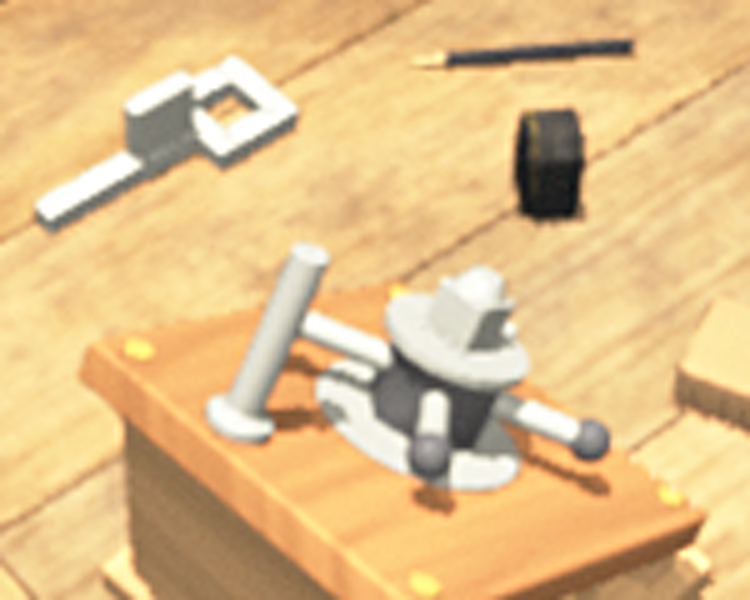

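The side crop shows the post, screw and balls clearly, with the balls at crop (432,455) and (592,440). The dark mask took in shading and sits 1–2 px low, so I'll re-triangulate with the seen centres and use the post top and the cone top as well.

```bash
cat >> h.py <<'E'
def tri(a,b,C,F):
    o1,d1=ray('top',a);o2,d2=ray('side',b);d1/=np.linalg.norm(d1);d2/=np.linalg.norm(d2)
    s=np.linalg.lstsq(np.c_[d1,-d2],o2-o1,rcond=None)[0];p,q=o1+s[0]*d1,o2+s[1]*d2
    r=(p+q)/2-C;return (r+C).round(4),'uvh',[(r@f*1e3).round(1) for f in F],'gap',(np.linalg.norm(p-q)*1e3).round(1)
E
python3 - <<'E'
from h import *
F=face(np.radians(5));C=np.array([.580,.121,.115])
t=lambda x,y:(195+(x+.5)/4-.5,140+(y+.5)/4-.5); s=lambda x,y:(270+(x+.5)/5-.5,180+(y+.5)/5-.5)
for k,a,b in(('ball',(145,165),(432,455)),('ball2',(145,305),(592,440)),('posttop',(231,119),(311,253)),('brassUL',(77,107),(422,583)),('brassUR',(317,75),(137,349)),('brassLL',(126,367),(671,493)),('handle tip top mid',(626,243),(48,210))):
    print(k,tri(t(*a),s(*b),C,F))
E
```

```text
ball (array([0.6128, 0.1627, 0.1647]), 'uvh', [np.float64(56.3), np.float64(38.7), np.float64(24.9)], 'gap', np.float64(1.4))
ball2 (array([0.5292, 0.1725, 0.1167]), 'uvh', [np.float64(-39.1), np.float64(55.7), np.float64(24.6)], 'gap', np.float64(1.7))
posttop (array([0.6208, 0.0974, 0.2316]), 'uvh', [np.float64(91.7), np.float64(-27.0), np.float64(81.7)], 'gap', np.float64(1.1))
brassUL (array([0.6554, 0.2063, 0.1653]), 'uvh', [np.float64(96.7), np.float64(78.4), np.float64(2.3)], 'gap', np.float64(0.8))
brassUR (array([0.6687, 0.0474, 0.1641]), 'uvh', [np.float64(95.5), np.float64(-81.1), np.float64(1.5)], 'gap', np.float64(0.7))
brassLL (array([0.4955, 0.1933, 0.0734]), 'uvh', [np.float64(-88.3), np.float64(79.4), np.float64(2.9)], 'gap', np.float64(0.2))
handle tip top mid (array([ 0.576 , -0.161 ,  0.0135]), 'uvh', [np.float64(-75.5), np.float64(-280.6), np.float64(-73.7)], 'gap', np.float64(2.5))
```

Emit:
drive_tool:
  increments:
    - [[0,0.028,-0.0193,0.012,0,0,0],[0,0.028,-0.0193,0.012,0,0,0],[0,0.028,-0.0193,0.012,0,0,0],[0,0.028,-0.0193,0.012,0,0,0],[0,0.028,-0.0193,0.012,0,0,0],[0,0.028,-0.0193,0.012,0,0,0],[0,0.028,-0.0193,0.012,0,0,0]]
  grip_force: 40

```text
t: 0.68
ee_pos: [0.5016, -0.161, 0.218]
tcp_rot: [0.905, 0.424, -0.0, -0.0]
wrist_force: [1.3, 0.5, -0.6]
width: 0.0936
```

Emit:
drive_tool:
  increments:
    - [[0,0,0,0,0,0,7],[0,0,0,0,0,0,7],[0,0,0,0,0,0,7],[0,0,0,0,0,0,7],[0,0,0,0,0,0,7],[0,0,0,0,0,0,7],[0,0,0,0,0,0,6.7],[0,0,0,0,0,0,0]]

```text
t: 1.35
ee_pos: [0.5019, -0.1625, 0.2184]
tcp_rot: [1.0, 0.01, -0.0, -0.0]
wrist_force: [-0.3, -0.2, 0.4]
width: 0.094
```

```bash
cat >> h.py <<'E'
def delta(goal,Rg):
    s=manip.read_state();A=R.from_quat(s['tcp_rot'])
    print('t',round(s['t'],2),'pos',s['ee_pos'].round(4),'F',s['wrist_force'].round(1),'w',round(s['width'],4))
    print('tool shift mm',(A.inv().apply(np.array(goal)-s['ee_pos'])*1e3).round(1),'turn deg',np.degrees((A.inv()*Rg).as_rotvec()).round(2))
def down(yaw): return R.from_euler('z',yaw,degrees=True)*R.from_quat([1,0,0,0])
C=np.array([.580,.121,.115]);F=face(np.radians(5))
E
python3 -c "
from h import *
delta([.5015,-.1623,.113],down(1.5))"
```

```text
t 1.35 pos [ 0.5019 -0.1625  0.2184] F [-0.3 -0.2  0.4] w 0.094
tool shift mm [ -0.3  -0.2 105.4] turn deg [-0.    0.03 -0.3 ]
```

Emit:
drive_tool:
  increments:
    - [[0,0,0,0.03,0,0,0],[0,0,0,0.03,0,0,0],[0,0,0,0.025,0,0,0],[0,0,0,0.012,0,0,0],[0,0,0,0.008,0,0,0],[0,0,0,0,0,0,0],[180,0,0,0,0,0,0],[255,0,0,0,0,0,0]]

```text
t: 2.02
ee_pos: [0.5026, -0.1629, 0.1149]
tcp_rot: [1.0, 0.014, 0.001, 0.0]
wrist_force: [-0.5, -0.4, 0.5]
width: 0.0838
```

Emit:
drive_tool:
  increments:
    - [[255,0,0,0,0,0,0],[255,0,0,0,0,0,0],[255,0,0,0,0,0,0],[255,0,0,0,0,0,0],[255,0,0,0,0,0,0],[255,0,0,0,0,0,0],[255,0,0,0,0,0,0],[255,0,0,0,0,0,0]]

```text
t: 2.68
ee_pos: [0.5019, -0.1627, 0.1136]
tcp_rot: [1.0, 0.013, -0.0, -0.0]
wrist_force: [0.2, -0.3, 0.5]
width: 0.0306
```

Emit:
drive_tool:
  increments:
    - [[255,0,0,0,0,0,0],[255,0,0,0,0,0,0],[255,0,0,0,0,0,0],[255,0,0,0,0,0,0],[255,0,0,0,0,0,0],[255,0,0,0,0,0,0],[255,0,0,0,0,0,0]]

```text
t: 3.27
ee_pos: [0.5019, -0.1627, 0.1136]
tcp_rot: [1.0, 0.013, -0.0, -0.0]
wrist_force: [-0.7, -1.2, -0.2]
width: 0.0116
```

Emit:
drive_tool:
  increments:
    - [[255,0,0,-0.01,0,0,0],[255,0,0,-0.03,0,0,0],[255,0,0,-0.04,0,0,0],[255,0,0,-0.04,0,0,0],[255,0,0,-0.04,0,0,0],[255,0,0,-0.04,0,0,0],[255,0,0,0,0,0,0]]

```text
t: 3.85
ee_pos: [0.5036, -0.1632, 0.3216]
tcp_rot: [1.0, 0.013, 0.005, 0.001]
wrist_force: [2.2, -0.3, -2.7]
width: 0.012
```

Run:
```python
from h import *
u,v,n=F
Rg=R.from_matrix(np.c_[u,-v,-n])   # tool x=u, y=-v, z=-n
g=C+n*.081+u*.045; print('seated tcp',(g+n*.078).round(4)); delta(g+n*(.078+.05),Rg)
im,d,W=cloud('side');cv2.imwrite('pics/lift.png',im[0:330,150:470][::1])
im2,d,W=cloud('top');cv2.imwrite('pics/lift.png',np.hstack([cv2.resize(im[80:330,200:450],(400,400)),cv2.resize(im2[130:280,280:430],(400,400))]))
```

```text
seated tcp [0.5396 0.1175 0.2752]
t 3.85 pos [ 0.5036 -0.1632  0.3216] F [ 2.2 -0.3 -2.7] w 0.012
tool shift mm [  18.5 -278.1    2.6] turn deg [ 1.07 29.44 -3.35]
```

View pics/lift.png

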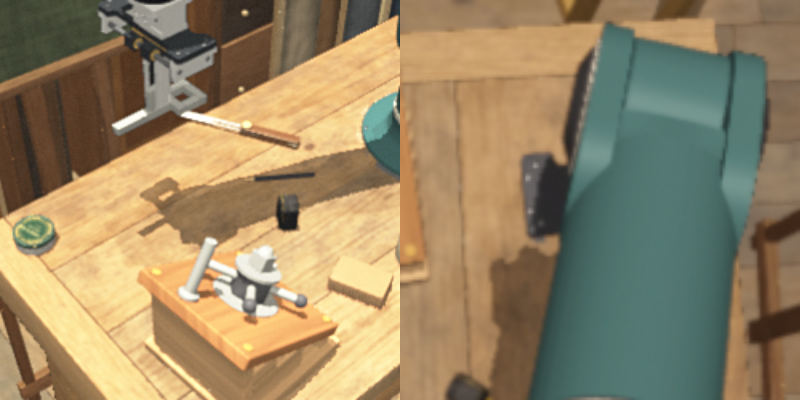

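The picture shows the key hanging level in the fingers with its handle away from the robot. Next I tilt it to the face.

Emit:
drive_tool:
  increments:
    - [[255,0,0,-0.01,0.2,5.9,-0.7],[255,0,0,-0.01,0.2,5.9,-0.7],[255,0,0,-0.01,0.2,5.9,-0.7],[255,0,0,-0.01,0.2,5.9,-0.7],[255,0,0,0,0.2,5.9,-0.6],[255,0,0,0,0,0,0]]

```text
t: 4.45
ee_pos: [0.4936, -0.1636, 0.3513]
tcp_rot: [0.966, 0.041, 0.256, -0.012]
wrist_force: [-0.5, -1.1, -3.7]
width: 0.0114
```

Run:
```python
from h import *
u,v,n=F
Rg=R.from_matrix(np.c_[u,-v,-n]); g=C+n*.081+u*.045
delta(g+n*(.078+.05),Rg)
```

```text
t 4.45 pos [ 0.4936 -0.1636  0.3513] F [-0.5 -1.1 -3.7] w 0.0114
tool shift mm [  22.6 -275.9   51.4] turn deg [-0.12  0.34 -0.12]
```

Emit:
drive_tool:
  increments:
    - [[255,0.0032,-0.0394,0,0,0.3,0],[255,0.0032,-0.0394,0,0,0,0],[255,0.0032,-0.0394,0,0,0,0],[255,0.0032,-0.0394,0,0,0,0],[255,0.0032,-0.0394,0,0,0,0],[255,0.0032,-0.0394,0,0,0,0],[255,0.0032,-0.0394,0.015,0,0,0],[255,0,0,0.025,0,0,0]]

```text
t: 5.12
ee_pos: [0.5102, 0.1194, 0.3322]
tcp_rot: [0.965, 0.045, 0.258, -0.013]
wrist_force: [1.6, 1.1, -2.0]
width: 0.0119
```

Emit:
drive_tool:
  increments:
    - [[255,0,0,0.011,0,0,0],[255,0,0,0,0,0,0],[255,0,0,0,0,0,0]]

```text
t: 5.37
ee_pos: [0.5156, 0.1124, 0.3199]
tcp_rot: [0.966, 0.042, 0.255, -0.012]
wrist_force: [0.4, -0.0, -3.0]
width: 0.0122
```

Run:
```python
from h import *
u,v,n=F
Rg=R.from_matrix(np.c_[u,-v,-n]); g=C+n*.081+u*.045
delta(g+n*(.078+.05),Rg)
a,d,W=cloud('side');b,d2,W2=cloud('top');np.savez('hov.npz',a=a,b=b,W=W,W2=W2)
cv2.imwrite('pics/hov.png',np.hstack([cv2.resize(a[180:300,280:400],(600,600),interpolation=2)[:, :400] if 0 else cv2.resize(a[185:305,290:390],(500,600),interpolation=2),cv2.resize(b[140:260,210:270],(300,600),interpolation=2)]))
```

```text
t 5.37 pos [0.5156 0.1124 0.3199] F [ 0.4 -0.  -3. ] w 0.0122
tool shift mm [-1.2 -2.9  1. ] turn deg [-0.04  0.44 -0.04]
```

View pics/hov.png

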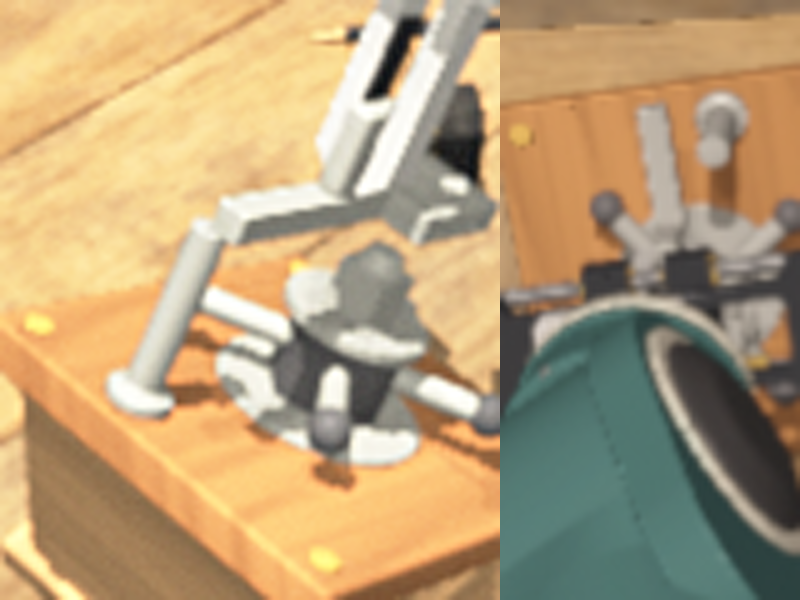

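The picture shows the key hovering parallel to the face, with its tip at composite (651,105) in the top view and about (228,207) in the side view. The handle is on the +v side of the post.

Run:
```python
from h import *
u,v,n=F
T=(210+151.5/5-.5,140+105.5/5-.5);S=(290+228.5/5-.5,185+207.5/5-.5)
print(tri(T,S,C,F))
P=hit('top',T,C+.111*n,n)-C;print('top h111',P@u,P@v)
P=hit('side',S,C+.111*n,n)-C;print('side h111',P@u,P@v)
# handle centreline in top view
b=np.load('hov.npz')['b'];hs=cv2.cvtColor(b,cv2.COLOR_BGR2HSV)
for r in range(160,182,3):
    c=[x for x in range(234,248) if hs[r,x,1]<70 and hs[r,x,2]>120]
    if len(c)>3:
        P=hit('top',(np.mean(c),r),C+.111*n,n)-C;print(r,c[0],c[-1],(P@u*1e3).round(1),(P@v*1e3).round(1))
# depth near tip plane
W=np.load('hov.npz')['W'];q=(W-C)
m=(q@u>.07)&(q@u<.12)&(abs(q@v)<.02)&(q@n>.095);print('side handle top h',np.nanmedian((q@n)[m]),'v',np.nanmedian((q@v)[m]),m.sum())
s=np.percentile((q@n)[m],[10,50,90]);print(s)
```

```text
(array([0.6329, 0.1218, 0.2718]), 'uvh', [np.float64(124.1), np.float64(-3.8), np.float64(109.4)], 'gap', np.float64(0.4))
top h111 0.12424017879141624 -0.0038236943233616477
side h111 0.12748626667891227 -0.002046831150985192
163 238 242 118.4 -3.3
166 238 243 110.9 -3.3
169 239 243 103.5 -3.2
172 239 244 96.0 -3.2
175 240 244 88.5 -3.2
178 240 245 80.9 -3.1
181 241 247 73.0 -5.5
side handle top h 0.397131250219098 v -0.00037943772585801453 3569
[0.24449772 0.39713125 0.48059083]
```

Emit:
drive_tool:
  increments:
    - [[255,-0.003,-0.0032,0,0,0.4,0],[255,0,0,0.009,0,0,0],[255,0,0,0.008,0,0,0],[255,0,0,0,0,0,0],[255,0,0,0,0,0,0],[255,0,0,0,0,0,0]]

```text
t: 5.97
ee_pos: [0.5214, 0.1163, 0.3052]
tcp_rot: [0.965, 0.042, 0.26, -0.012]
wrist_force: [0.4, -0.3, -2.6]
width: 0.0113
```

```bash
cat > st.py <<'E'
from h import *
u,v,n=F
Rg=R.from_matrix(np.c_[u,-v,-n]); g=C+n*.081+u*.045
delta(g+n*.078,Rg)
s=manip.read_state();print('Fface u v n',[(s['wrist_force']@f).round(1) for f in F])
T=(0,0)
b,_,_=cloud('top');hs=cv2.cvtColor(b,cv2.COLOR_BGR2HSV)
E
cat > chk.py <<'E'
from st import *
import sys
h=float(sys.argv[1])
col=[]
for r in range(156,190):
    c=[x for x in range(232,250) if hs[r,x,1]<70 and hs[r,x,2]>120]
    if 3<len(c)<8:
        P=hit('top',(np.mean(c),r),C+h*n,n)-C;col.append(((P@u*1e3).round(1),(P@v*1e3).round(1)))
print(col)
E
python3 chk.py .093
```

```text
t 5.97 pos [0.5214 0.1163 0.3052] F [ 0.4 -0.3 -2.6] w 0.0113
tool shift mm [ 0.7  0.5 35.2] turn deg [-0.11 -0.2  -0.02]
Fface u v n [np.float64(-1.0), np.float64(-0.3), np.float64(-2.5)]
[(np.float64(119.3), np.float64(-3.7)), (np.float64(116.8), np.float64(-3.7)), (np.float64(114.3), np.float64(-3.3)), (np.float64(111.9), np.float64(-2.9)), (np.float64(109.9), np.float64(0.8)), (np.float64(107.4), np.float64(1.2)), (np.float64(104.8), np.float64(0.4)), (np.float64(102.1), np.float64(-0.4)), (np.float64(99.6), np.float64(0.0)), (np.float64(97.2), np.float64(0.5)), (np.float64(94.7), np.float64(0.9)), (np.float64(92.2), np.float64(1.3)), (np.float64(89.5), np.float64(0.5)), (np.float64(86.9), np.float64(-0.3)), (np.float64(84.4), np.float64(0.1)), (np.float64(81.9), np.float64(0.5)), (np.float64(79.4), np.float64(1.0)), (np.float64(76.9), np.float64(1.4)), (np.float64(74.0), np.float64(-0.6)), (np.float64(71.5), np.float64(-0.2))]
```

Emit:
drive_tool:
  increments:
    - [[255,0,0,0.004,0,0,0],[255,0,0,0.004,0,0,0],[255,0,0,0.004,0,0,0],[255,0,0,0.004,0,0,0],[255,0,0,0,0,0,0],[255,0,0,0,0,0,0]]

```text
t: 6.52
ee_pos: [0.5295, 0.1171, 0.2908]
tcp_rot: [0.965, 0.042, 0.26, -0.012]
wrist_force: [0.1, -0.6, -2.5]
width: 0.0115
```

```bash
python3 st.py
```

```text
t 6.52 pos [0.5295 0.1171 0.2908] F [ 0.1 -0.6 -2.5] w 0.0115
tool shift mm [ 0.9  0.5 18.6] turn deg [-0.11 -0.16 -0.02]
Fface u v n [np.float64(-1.2), np.float64(-0.6), np.float64(-2.2)]
```

Emit:
drive_tool:
  increments:
    - [[255,0,0,0.004,0,0,0],[255,0,0,0.004,0,0,0],[255,0,0,0.003,0,0,0],[255,0,0,0.003,0,0,0],[255,0,0,0,0,0,0],[255,0,0,0,0,0,0]]

```text
t: 7.07
ee_pos: [0.5365, 0.1177, 0.2788]
tcp_rot: [0.965, 0.042, 0.26, -0.012]
wrist_force: [-0.1, -0.5, -3.7]
width: 0.0122
```

```bash
python3 st.py
```

```text
t 7.07 pos [0.5365 0.1177 0.2788] F [-0.1 -0.5 -3.7] w 0.0122
tool shift mm [0.9 0.5 4.7] turn deg [-0.11 -0.17 -0.02]
Fface u v n [np.float64(-2.0), np.float64(-0.5), np.float64(-3.1)]
```

Emit:
drive_tool:
  increments:
    - [[255,0,0,0.002,0,0,0],[255,0,0,0.001,0,0,0],[255,0,0,0.001,0,0,0],[255,0,0,0,0,0,0],[255,0,0,0,0,0,0]]

```text
t: 7.53
ee_pos: [0.5385, 0.1179, 0.2756]
tcp_rot: [0.965, 0.042, 0.26, -0.012]
wrist_force: [-0.4, -2.1, -1.0]
width: 0.0119
```

```bash
python3 st.py
```

```text
t 7.53 pos [0.5385 0.1179 0.2756] F [-0.4 -2.1 -1. ] w 0.0119
tool shift mm [0.8 0.5 0.9] turn deg [-0.11 -0.19 -0.02]
Fface u v n [np.float64(-1.0), np.float64(-2.0), np.float64(-0.6)]
```

Emit:
drive_tool:
  increments:
    - [[255,0,0,0.001,0,0,0],[255,0,0,0.001,0,0,0],[255,0,0,0,0,0,0],[255,0,0,0,0,0,0]]

```text
t: 7.92
ee_pos: [0.54, 0.1181, 0.2751]
tcp_rot: [0.964, 0.042, 0.261, -0.012]
wrist_force: [-9.5, -3.5, 15.8]
width: 0.0117
```

```bash
python3 st.py
```

```text
t 7.92 pos [0.54   0.1181 0.2751] F [-9.5 -3.5 15.8] w 0.0117
tool shift mm [-0.3  0.6 -0.3] turn deg [-0.11 -0.32 -0.02]
Fface u v n [np.float64(-0.5), np.float64(-2.6), np.float64(18.6)]
```

Emit:
drive_tool:
  increments:
    - [[255,0,0,-0.001,0,0,0],[120,0,0,0,0,0,0],[120,0,0,0,0,0,0],[120,0,0,0,0,0,0],[120,0,0,0,0,0,0],[120,0,0,0,0,0,0],[120,0,0,0,0,0,0]]

```text
t: 8.55
ee_pos: [0.539, 0.118, 0.2747]
tcp_rot: [0.965, 0.042, 0.26, -0.012]
wrist_force: [-0.3, 1.0, 0.6]
width: 0.0475
```

Emit:
drive_tool:
  increments:
    - [[120,0,0,-0.02,0,0,0],[120,0,0,-0.03,0,0,0],[120,0,0,-0.03,0,0,0],[255,0,0,-0.02,0,0,0],[255,0,0.025,0,0,0,0],[255,0,0.025,0,0,0,0],[255,-0.02,0.025,0,0,0,0],[255,-0.02,0.025,0,0,0,0]]

```text
t: 9.22
ee_pos: [0.4631, 0.0097, 0.341]
tcp_rot: [0.964, 0.042, 0.261, -0.012]
wrist_force: [-0.3, 0.5, 0.1]
width: 0.0198
```

Run:
```python
from h import *
u,v,n=F
s=manip.read_state();p=s['ee_pos']-C;print(s['t'],s['width'],[(p@f*1e3).round(1) for f in F])
a,d,W=cloud('side');b,d2,W2=cloud('top');np.savez('seat.npz',a=a,b=b,W=W,W2=W2)
cv2.imwrite('pics/seat.png',np.hstack([cv2.resize(a[195:315,290:400],(440,480),interpolation=2),cv2.resize(b[145:245,205:280],(360,480),interpolation=2)]))
```

```text
9.2167 0.019773369754015932 [np.float64(3.7), np.float64(-100.7), np.float64(258.8)]
```

View pics/seat.png

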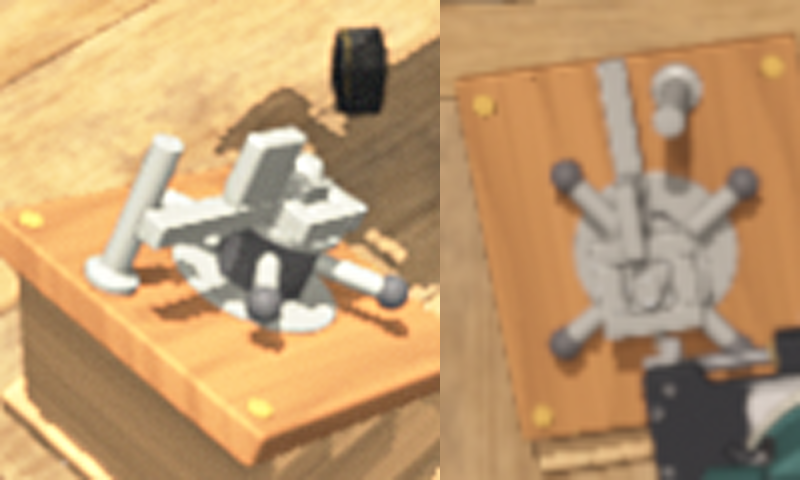

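The picture shows the key flat on the collar with the handle just on the +v side of the post, so it is seated. Next I go down with closed fingers behind the down-slope −v arm, which is at about −145°.

Emit:
drive_tool:
  increments:
    - [[255,-0.011,-0.02,0,0,0,0],[255,-0.011,-0.019,0,0,0,0],[255,0,0,0.03,0,0,0],[255,0,0,0.03,0,0,0],[255,0,0,0.03,0,0,0],[255,0,0,0,0,0,0],[255,0,0,0,0,0,0]]

```text
t: 9.9
ee_pos: [0.4857, 0.0524, 0.2508]
tcp_rot: [0.965, 0.042, 0.259, -0.013]
wrist_force: [-0.0, 0.3, 0.8]
width: 0.0005
```

```bash
cat > fp.py <<'E'
from h import *
u,v,n=F
s=manip.read_state();p=s['ee_pos']+R.from_quat(s['tcp_rot']).apply([0,0,.097])-C;a=[(p@f*1e3).round(1) for f in F]
print('t',s['t'],'w',s['width'],'tip uvh',a,'r',np.hypot(a[0],a[1]).round(1),'ang',np.degrees(np.arctan2(a[1],a[0])).round(1),'F',[(s['wrist_force']@f).round(1) for f in F])
E
python3 fp.py
```

```text
t 9.9 w 0.0005472461956461693 tip uvh [np.float64(-18.6), np.float64(-59.8), np.float64(70.6)] r 62.6 ang -107.3 F [np.float64(0.4), np.float64(0.3), np.float64(0.7)]
```

Emit:
drive_tool:
  increments:
    - [[255,0,0,0.02,0,0,0],[255,0,0,0.018,0,0,0],[255,0,0,0.012,0,0,0],[255,0,0,0.006,0,0,0],[255,0,0,0,0,0,0],[255,0,0,0,0,0,0]]

```text
t: 10.4
ee_pos: [0.5141, 0.0543, 0.2049]
tcp_rot: [0.964, 0.042, 0.261, -0.012]
wrist_force: [-0.9, 0.3, 0.1]
width: 0.0006
```

```bash
python3 fp.py
```

```text
t 10.4 w 0.0006477985522516971 tip uvh [np.float64(-16.5), np.float64(-60.6), np.float64(16.6)] r 62.8 ang -105.2 F [np.float64(-0.7), np.float64(0.3), np.float64(0.5)]
```

Emit:
drive_tool:
  increments:
    - [[255,-0.0049,-0.0022,0.0015,0,0,0],[255,-0.0048,-0.0022,0,0,0,0],[255,-0.0047,-0.0027,0,0,0,0],[255,-0.0047,-0.0027,0,0,0,0],[255,-0.0041,-0.0035,0,0,0,0],[255,-0.0041,-0.0035,0,0,0,0],[255,-0.0035,-0.0041,0,0,0,0],[255,-0.0035,-0.0041,0,0,0,0]]

```text
t: 11.07
ee_pos: [0.4845, 0.0767, 0.1885]
tcp_rot: [0.964, 0.042, 0.261, -0.012]
wrist_force: [10.4, -1.6, 0.6]
width: 0.0003
```

```bash
python3 fp.py
```

```text
t 11.0667 w 0.0003278429500542883 tip uvh [np.float64(-48.4), np.float64(-35.8), np.float64(16.2)] r 60.2 ang -143.5 F [np.float64(9.1), np.float64(-2.5), np.float64(-4.6)]
```

Emit:
drive_tool:
  increments:
    - [[255,-0.0027,-0.0047,0,0,0,0],[255,-0.0027,-0.0047,0,0,0,0],[255,-0.0019,-0.0051,0,0,0,0],[255,-0.0018,-0.0051,0,0,0,0],[255,-0.001,-0.0053,0,0,0,0],[255,-0.0009,-0.0053,0,0,0,0],[255,0,-0.0054,0,0,0,0],[255,0,-0.0054,0,0,0,0]]

```text
t: 11.73
ee_pos: [0.4727, 0.1155, 0.1885]
tcp_rot: [0.966, 0.041, 0.257, -0.011]
wrist_force: [0.2, -9.1, 6.4]
width: 0.0003
```

```bash
python3 fp.py
python3 - <<'E'
from h import *
a,d,W=cloud('side');b,d2,W2=cloud('top')
cv2.imwrite('pics/p1.png',np.hstack([cv2.resize(a[195:315,290:400],(440,480),interpolation=2),cv2.resize(b[145:245,205:280],(360,480),interpolation=2)]))
E
```

```text
t 11.7333 w 0.0002901214037148524 tip uvh [np.float64(-56.6), np.float64(3.8), np.float64(20.3)] r 56.7 ang 176.2 F [np.float64(2.7), np.float64(-9.1), np.float64(5.8)]
```

View pics/p1.png

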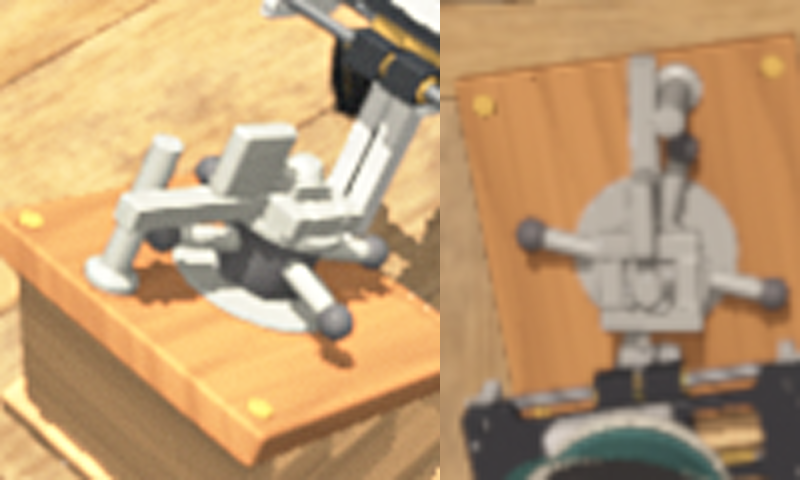

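The handle now rests against the post and the key is still down on the head. The nut has turned about 50°. I continue, correcting the tip back outward and down.

Emit:
drive_tool:
  increments:
    - [[255,-0.003,-0.003,0.002,0,0,0],[255,-0.002,-0.004,0.002,0,0,0],[255,0.0005,-0.0053,0,0,0,0],[255,0.001,-0.0053,0,0,0,0],[255,0.0018,-0.0051,0,0,0,0],[255,0.0019,-0.0051,0,0,0,0],[255,0.0025,-0.0047,0,0,0,0]]

```text
t: 12.42
ee_pos: [0.4758, 0.1473, 0.1901]
tcp_rot: [0.966, 0.04, 0.254, -0.01]
wrist_force: [9.9, -20.6, 8.7]
width: 0.0005
```

```bash
python3 fp.py
```

```text
t 12.4167 w 0.0004671592414000906 tip uvh [np.float64(-51.2), np.float64(35.0), np.float64(18.8)] r 62.0 ang 145.6 F [np.float64(11.3), np.float64(-21.3), np.float64(3.5)]
```

Emit:
drive_tool:
  increments:
    - [[255,0.0025,-0.003,0,0,0,0],[255,0.0025,-0.003,0,0,0,0],[255,0,0,0,0,0,0]]

```text
t: 12.67
ee_pos: [0.4787, 0.155, 0.1919]
tcp_rot: [0.966, 0.042, 0.254, -0.011]
wrist_force: [-1.8, -4.8, 0.7]
width: 0.0002
```

```bash
python3 fp.py
```

```text
t 12.6667 w 0.00024739850020015584 tip uvh [np.float64(-47.3), np.float64(42.7), np.float64(18.6)] r 63.7 ang 137.9 F [np.float64(-1.6), np.float64(-4.7), np.float64(1.7)]
```

Emit:
drive_tool:
  increments:
    - [[255,0.0027,-0.003,0.003,0,0,0],[255,0.0028,-0.0028,0,0,0,0],[255,0,0,0,0,0,0]]

```text
t: 12.92
ee_pos: [0.484, 0.162, 0.1915]
tcp_rot: [0.966, 0.042, 0.253, -0.011]
wrist_force: [-2.1, -2.4, -3.0]
width: 0.0004
```

```bash
python3 fp.py
```

```text
t 12.9167 w 0.00041591801448899565 tip uvh [np.float64(-42.5), np.float64(49.2), np.float64(15.3)] r 65.0 ang 130.8 F [np.float64(-3.4), np.float64(-2.2), np.float64(-1.4)]
```

Emit:
drive_tool:
  increments:
    - [[255,0.0035,-0.002,0,0,0,0],[255,0.0035,-0.002,0,0,0,0],[255,0,0,0,0,0,0]]

```text
t: 13.17
ee_pos: [0.4899, 0.1667, 0.1948]
tcp_rot: [0.966, 0.043, 0.253, -0.012]
wrist_force: [-2.1, -1.9, -0.3]
width: 0.0004
```

```bash
python3 fp.py
python3 - <<'E'
from h import *
a,d,W=cloud('side');b,d2,W2=cloud('top')
cv2.imwrite('pics/p2.png',np.hstack([cv2.resize(a[195:315,290:400],(440,480),interpolation=2),cv2.resize(b[145:245,205:280],(360,480),interpolation=2)]))
E
```

```text
t 13.1667 w 0.0004433909063205988 tip uvh [np.float64(-35.5), np.float64(53.5), np.float64(15.0)] r 64.2 ang 123.6 F [np.float64(-2.1), np.float64(-1.7), np.float64(0.9)]
```

View pics/p2.png

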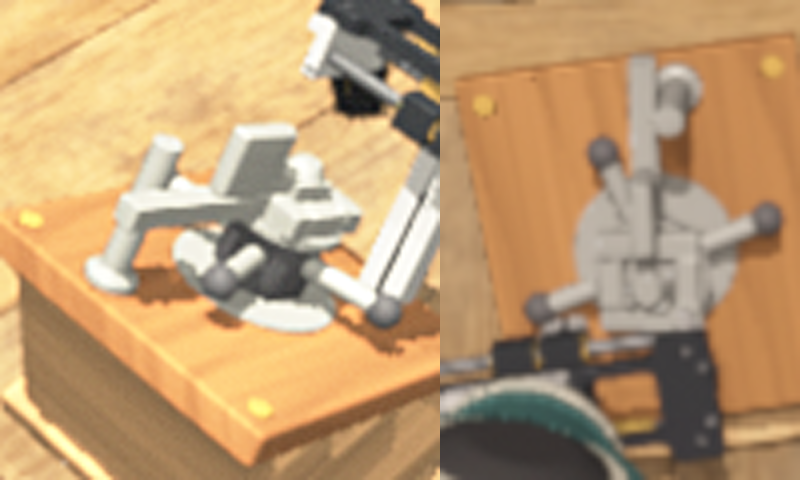

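```bash
cat > ang.py <<'E'
from h import *
import sys
u,v,n=F
for i in range(1,len(sys.argv),2):
    x,y=float(sys.argv[i]),float(sys.argv[i+1])
    P=hit('top',(205+(x-440+.5)/4.8-.5,145+(y+.5)/4.8-.5),C+.024*n,n)-C
    print((P@u*1e3).round(1),(P@v*1e3).round(1),'ang',np.degrees(np.arctan2(P@v,P@u)).round(1))
E
python3 ang.py 538 308 603 153 768 217
```

```text
-16.9 66.9 ang 104.1
65.3 16.4 ang 14.1
16.7 -66.9 ang -76.0
```

The top view gives ball angles of 104°, 14° and −76°. The arm has turned 110.5° in all, so screw + locknut ≈ 2.22 rad and the nut is close to jamming. I push on gently until the force rises.

Emit:
drive_tool:
  increments:
    - [[255,0.002,-0.001,0,0,0,0],[255,0.002,-0.001,0,0,0,0],[255,0,0,0,0,0,0],[255,0,0,0,0,0,0]]

```text
t: 13.6
ee_pos: [0.493, 0.1691, 0.1959]
tcp_rot: [0.966, 0.043, 0.253, -0.012]
wrist_force: [-3.5, -1.8, 0.4]
width: 0.0002
```

```bash
python3 fp.py
```

```text
t 13.6 w 0.00018648266999645493 tip uvh [np.float64(-32.1), np.float64(55.6), np.float64(14.3)] r 64.2 ang 120.0 F [np.float64(-3.0), np.float64(-1.5), np.float64(2.2)]
```

Emit:
drive_tool:
  increments:
    - [[255,0.002,-0.001,0,0,0,0],[255,0.002,-0.001,0,0,0,0],[255,0,0,0,0,0,0],[255,0,0,0,0,0,0]]

```text
t: 13.93
ee_pos: [0.4954, 0.1707, 0.197]
tcp_rot: [0.967, 0.043, 0.252, -0.011]
wrist_force: [-9.4, -4.9, 0.6]
width: 0.0003
```

```bash
python3 fp.py
```

```text
t 13.9333 w 0.00028188173679123316 tip uvh [np.float64(-29.6), np.float64(56.9), np.float64(13.9)] r 64.1 ang 117.5 F [np.float64(-8.2), np.float64(-4.1), np.float64(5.5)]
```

Emit:
drive_tool:
  increments:
    - [[255,0.002,-0.001,0,0,0,0],[255,0.002,-0.001,0,0,0,0],[255,0,0,0,0,0,0],[255,0,0,0,0,0,0]]

```text
t: 14.27
ee_pos: [0.4974, 0.1721, 0.1978]
tcp_rot: [0.967, 0.043, 0.25, -0.01]
wrist_force: [-20.0, -7.6, 0.1]
width: 0.0004
```

```bash
python3 fp.py
```

```text
t 14.2667 w 0.00044991361764424654 tip uvh [np.float64(-27.7), np.float64(57.9), np.float64(13.6)] r 64.2 ang 115.6 F [np.float64(-17.8), np.float64(-5.8), np.float64(10.3)]
```

The force rises linearly to about 21 N (1.3 N m), well above the 0.35 N m drag, so the nut is jammed. I back off and lift away to check.

Emit:
drive_tool:
  increments:
    - [[255,-0.005,0.003,0,0,0,0],[255,-0.008,0.005,0,0,0,0],[255,-0.008,0,0,0,0,0],[255,0,0,-0.03,0,0,0],[255,0,0,-0.04,0,0,0],[255,0,0,-0.04,0,0,0],[255,-0.01,0,-0.04,0,0,0],[255,-0.02,0,-0.03,0,0,0]]

```text
t: 14.93
ee_pos: [0.3681, 0.1545, 0.335]
tcp_rot: [0.966, 0.043, 0.255, -0.013]
wrist_force: [-0.4, -0.0, 1.4]
width: 0.0002
```

Emit:
drive_tool:
  increments:
    - [[255,0,0.04,0,0,0,0],[255,0,0.04,0,0,0,0],[255,0,0.04,0,0,0,0],[255,0,0.04,0,0,0,0],[255,0,0.04,0,0,0,0],[255,0,0,0,0,0,0],[255,0,0,0,0,0,0]]

```text
t: 15.52
ee_pos: [0.3864, -0.0467, 0.332]
tcp_rot: [0.966, 0.041, 0.254, -0.012]
wrist_force: [-0.2, 0.6, -0.4]
width: 0.0004
```

```bash
python3 fp.py
python3 - <<'E'
from h import *
a,d,W=cloud('side');b,d2,W2=cloud('top')
for nm,(x,y) in dict(tin=(374,160),block=(245,277),tape=(306,278)).items():print(nm,np.nanmedian(W2[y-3:y+4,x-3:x+4].reshape(-1,3),0).round(3))
cv2.imwrite('pics/p3.png',np.hstack([cv2.resize(a[195:315,290:400],(440,480),interpolation=2),cv2.resize(b[145:245,205:280],(360,480),interpolation=2)]))
E
```

```text
t 15.5167 w 0.0004216891758425186 tip uvh [np.float64(-72.2), np.float64(-150.1), np.float64(194.7)] r 166.6 ang -115.7 F [np.float64(-0.3), np.float64(0.7), np.float64(-0.3)]
tin [ 0.692 -0.237  0.025]
block [0.371 0.151 0.028]
tape [ 0.333 -0.025  0.508]
```

View pics/p3.png

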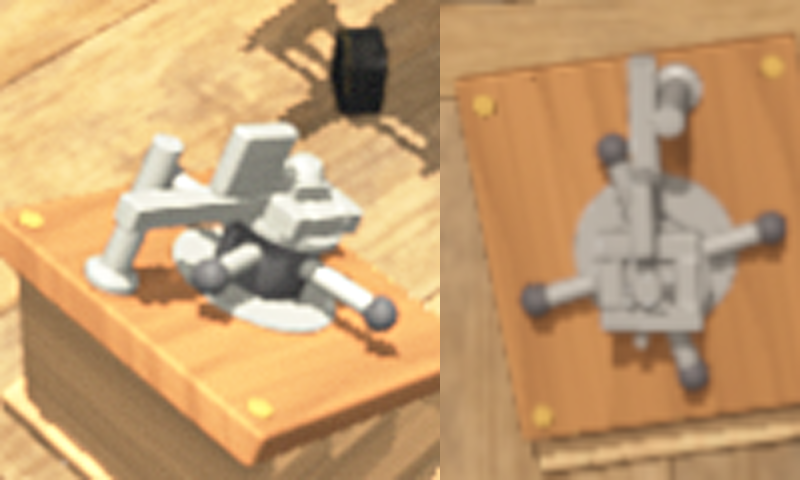

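The key is flat on the head, its handle is against the post, the pointer is visible at about (640,345), and the tape is where it was. I check the angles of the arms and the pointer.

```bash
python3 ang.py 535 299 611 151 771 227 694 374
python3 - <<'E'
from h import *
u,v,n=F
def a(px):
    P=hit('top',px,C+.043*n,n)-C;return (P@u*1e3).round(1),(P@v*1e3).round(1),np.degrees(np.arctan2(-P@v,-P@u)).round(1)
print('pointer now',a((205+(640-440+.5)/4.8-.5,145+345.5/4.8-.5)))
print('pointer start',a((195+222.5/4-.5,140+306.5/4-.5)))
E
```

```text
-11.5 67.6 ang 99.6
65.8 11.9 ang 10.3
10.8 -67.7 ang -80.9
-67.9 -12.3 ang -169.8
pointer now (np.float64(-40.2), np.float64(12.4), np.float64(-17.2))
pointer start (np.float64(-40.7), np.float64(2.2), np.float64(-3.1))
```

```bash
python3 -c "
from h import *
print(manip.job_done())"
```

```text
the job is handed in; nothing more can be done
None
```

The locknut is jammed, the key is still seated on the screw's square head, and the job is handed in at about 15.6 s of the 54 s allowed. I lowered the key onto the head until it pressed on the collar with about 19 N. With closed fingers I then pushed one nut arm clockwise about 115°, until the force climbed steadily to about 21 N (1.3 N m against 0.35 N m drag).

Last checks from the cameras:
- **Locknut:** it reads about 2.0 rad, from an arm and pointer total of 2.30 less a screw angle of about 0.30. This is an image estimate, not a direct reading.
- **Screw:** the pointer moved about 10 mm, roughly 14° from its start, against the 21.7 mm limit.
- **Key:** it sits flat on the collar with its handle against the post.
- **Bystanders:** the tin and block did not move. The last depth check on the tape failed because the arm hid it in the top view, but the side view shows it in place.

One early measurement was wrong. The first mask for the nut's balls read 1–2 pixels low, which put them about 7 mm too low along the face normal. I re-measured before moving, and the result agreed with the given post and nut sizes to about 1 mm.

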